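# Demagnetise the yellow screwdriver before it goes back on sale

## Task

Pull the yellow-handled screwdriver up out of the tool holder, hang it upright in the slot of the demagnetiser's steel fork, well inside with its collar resting flat on the fork, and let go of it. Then turn the demagnetiser's dial to the three-dot mark, and only then press its red start button fully down and release it. Leave the screwdriver hanging there, the dial at three dots, the other two screwdrivers in the holder and everything else on the table where it is.

Things in the scene. Friction and masses are not known exactly. Their poses are not given: they have to be found in the camera images.
- yellow: the screwdriver to treat, yellow handle, 200 mm long, about 85 g, standing handle up in a tube of the holder. Origin at the blade tip, z along it towards the handle's end. Steel shaft 7 mm across, z = 0 to 105; flat yellow collar 30 mm across, z = 105 to 111; round handle 25 mm across, z = 111 to 200; centre of mass near z = 115. Grip the handle about z = 165.
- yellow_collar (a point): centre of the flat underside of the yellow screwdriver's collar, on its axis, 105 mm above the tip; this face rests on the fork
- red: a screwdriver of the same shape and size with a red handle, in another tube of the holder: leave it there. Origin at its tip, z up the tool
- red_tip (a point): the red screwdriver's blade tip
- blue: a screwdriver of the same shape and size with a blue handle, in another tube of the holder: leave it there. Origin at its tip, z up the tool
- blue_tip (a point): the blue screwdriver's blade tip
- holder: fixed tool holder: dark foot plate 75 x 190 mm, 12 mm thick, with three upright black tubes at y = -60, 0, +60 mm. Origin at the centre of its underside, z up. Tubes 19 mm outside, 11 mm inside, rims 90 mm above the table; tips stand on the plate, so collars are at 117 mm, handle ends at 212 mm; tools lean up to 3 degrees. Which screwdriver is in which tube varies.
- demag: fixed bench demagnetiser: a green box 150 mm (x) by 280 mm (y), top 60 mm high, front facing its own -x. Origin at the centre of the underside, z up. A grey column at its front (x = -94 to -10, y = 48 to 122 mm, 135 mm high) carries the steel fork; red start button at x = 15, y = -5 mm; dial axis at x = -30, y = -85 mm; slot of the fork at x = -107, y = 85 mm.
- fork_seat (a point): where the screwdriver hangs: top face of the fork, 135 mm above the table, mid-slot; axes as the demagnetiser's. Two steel blocks, each 30 mm wide, z 90 to 135 mm, leave a slot 14 mm wide along x, open above, below and to the front (-x). It is parallel from x = -23 to +13 mm about this point (the column closes it there); its mouth flares to x = -39. The shaft enters from the front or above.
- dial (a joint): the dial's angle in rad, growing clockwise seen from above. Five click positions: 0 (white bar), 0.45 (one dot), 0.90 (two dots), 1.35 (three dots: wanted), 1.80 (four dots). A sprung detent pulls it into the nearest position (about 0.1 N m to pass a click); stops just beyond the ends. It starts at the bar, one or two dots.
- dial_grip (a point): on the dial's axis, 94 mm above the table: height to grip its grey bar, 44 mm long, 14 mm wide, top at 110 mm, on a black disc 50 mm across, top at 68 mm. A white line marks the bar's pointing half, towards the far side of the box, where radial rows of white dots are. Seen from above the bar lies at 0.9 minus the dial's angle (rad, counter-clockwise) from the demagnetiser's x axis.
- start (a joint): how far the start button is pressed, m: 0 up, 0.006 fully down; springs back; about 5 N to press fully; it counts as pressed from 0.004
- start_top (a point): centre of the red button's top face, 28 mm across, 82 mm above the table when up; press straight down
- spray: spray can, blue band, 52 mm across, 170 mm tall, standing behind; leave it. Origin at its underside
- tape: roll of orange tape, 90 mm across, 25 mm high, lying flat; leave it. Origin at its underside
- wrench: steel wrench 180 mm long, 8 mm high, lying near the robot; leave it. Origin at the middle, x along it
- hammer: hammer 260 mm long with wooden handle, lying to the right; leave it. Origin at the middle, x along it
- jar: amber jar with black lid, 60 mm across, 70 mm tall, at the left rear; leave it. Origin at its underside
There are look-alikes about, which are no part of the job. Of the things that look like the holder, take the one that is farthest to the robot's right at the start.

How it is judged (in metres and radians):
On the way, in this order (a step that is already met when the one before it is completed fails the run):
1. the yellow screwdriver's tip is above the holder's rims (z of yellow in the frame of holder above 0.092 m), for 0.1 s.
2. the yellow screwdriver hangs in the fork, let go (x of yellow_collar in the frame of fork_seat between -0.015 and 0.014 m and y of yellow_collar in the frame of fork_seat between -0.006 and 0.006 m and z of yellow_collar in the frame of fork_seat between -0.004 and 0.004 m and angle between yellow's own z axis and vertical below 0.12 rad and contact force between the fingers and yellow below 0.1 N and linear speed of yellow below 0.03 m/s), for 0.3 s.
3. the dial stands at three dots (value of joint dial between 1.23 and 1.47 rad and x of yellow_collar in the frame of fork_seat between -0.015 and 0.014 m and y of yellow_collar in the frame of fork_seat between -0.006 and 0.006 m and z of yellow_collar in the frame of fork_seat between -0.004 and 0.004 m and angle between yellow's own z axis and vertical below 0.12 rad), for 0.3 s.
4. the start button is pressed (value of joint start above 0.004 m), for 0.1 s.
5. the start button is up again (value of joint start below 0.001 m), for 0.1 s.
At the end, for the whole second after the job is handed in: yellow screwdriver at rest, let go, in the fork: collar within 4 mm of its top, axis 15 mm before to 14 mm behind the seat point and within 6 mm sideways, 0.12 rad from upright; dial within 0.12 rad of 1.35; button up; red and blue tips in their tubes (below 25 mm) (all of step 3 and contact force between the fingers and yellow below 0.1 N and linear speed of yellow below 0.03 m/s and z of each of red_tip, blue_tip in the frame of holder below 0.025 m and value of joint start below 0.001 m); the robot touches nothing.
It fails at once if start pressed (over 2.5 mm) while the screwdriver is not hanging in the fork or the dial is not at three dots (value of joint start above 0.0025 m and not (x of yellow_collar in the frame of fork_seat between -0.015 and 0.014 m and y of yellow_collar in the frame of fork_seat between -0.006 and 0.006 m and z of yellow_collar in the frame of fork_seat between -0.004 and 0.004 m and angle between yellow's own z axis and vertical below 0.12 rad and value of joint dial between 1.23 and 1.47 rad)).
It fails at once if the red or blue screwdriver is drawn up by more than 20 mm (z of any of red_tip, blue_tip in the frame of holder above 0.032 m).
It fails at once if another thing on the table is moved by more than 40 mm (distance of any of spray, tape, wrench, hammer, jar from where it was at the start of the episode above 0.04 m).
It also fails if it takes over 54 s, if anything falls off the work surface, if the arm or the gripper's body presses on something with over 40 N, if the wrist force passes 120 N, or if a joint passes its speed limit or range.

## Robot

A 6-joint arm with a two-finger parallel gripper is mounted at the origin on the work surface. World frame = base frame: x ahead of the robot, y to its left, z up, the work surface at z = 0. Lengths are in mm, angles in degrees, forces in N, time in s.
With the tool pointing down it reaches from about 300 to 850 mm from the base axis. Payload 4.2 kg.
Tool frame: the origin (TCP) lies midway between the tips of the shut fingers; the grasp point (between the pads) lies 19 mm behind it (env.tcp_to_grasp is the distance from the TCP to the grasp point, in mm); z points along the fingers, x is the direction in which the jaws open and shut, and the axes are right-handed (so a half turn about z gives the same grasp; the last joint's range is limited). The gripper opens to 91 mm and grips with 3 to 60 N. Pads are 32 mm wide; open, the fingers measure 118 mm over their backs; the gripper's body (76 mm by 178 mm) begins 60 mm behind the grasp point.
Start: joints at [-76.547, 18.312, 89.639, -0, 72.044, -1.146], TCP at [144.932, -556.451, 213.976] pointing down, gripper open.
Joint ranges: [-177.97, 177.97], [-48.28, 115.42], [12.27, 149.76], [-77.06, 257.06], [2.81, 150.46], [-146.56, 146.56]. Speed limits (degrees/s): [147.25, 147.25, 180, 180, 180, 180].

## Interface

Orientations are given as [roll, pitch, yaw] about the fixed x, y, z axes, in that order (R = Rz(yaw) Ry(pitch) Rx(roll)).
In Python, from workcell import env gives the robot as it stands.
- The arm moves only by the tool drive_tool, never from a script. Its argument "motion" is a list of rows, each a list of 2 entries, a list of its own where there are three numbers: the shift along the world's x, y, z in m, then the turn, a rotation vector about the world's x, y, z in rad. In form: [[[dx, dy, dz], [wx, wy, wz]], ...]. A call has exactly 10 rows; each row shifts and turns the commanded pose from where the row before left it; what a row does not reach is not made up. A row lasts 1/12 s, in which the tool goes at most 41.7 mm and 7.16 degrees, less where a joint would pass 70% of its speed; a pose out of reach is approached as far as the arm can. A call is refused whole if a number of a shift passes 0.0417 or a number of a turn 0.125, either way. A call with a gripper value outside its range is refused whole. "claw" is the opening, from 0 (shut) to 1 (fully open), set as the call begins (left out, the last holds). The fingers move at their own pace and stop on an object; "force" is the grip in N (left out, the last holds). Time passes only in rows, so rows that do not move let the fingers close, or fill a call up. It gives the time, the measured TCP pose, the force and the opening at its end, in the units of the state.
- env.state(): the state, without advancing time (a new reading comes with each control period).
- env.grab_frame(name): name is "side" or "top" or "wrist"; returns the picture (420x560x3 uint8, red, green, blue); there is no depth.
- env.camera_params(name): a dict with "fov_y" (degrees; the focal length in pixels is half the picture's height over the tangent of half this angle, whatever the lens; pixels are square), "cx", "cy" (the principal point, pixels), "k1" (the pictures are not rectified: a ray, as slopes to the right and down, at radius r is drawn at 1 + k1 r^2 times it, then the intrinsics apply), "pose" (4x4, takes a point from camera to world coordinates). Camera axes: x right, y down, z forward; pixel columns grow to the right and rows downward; lengths in mm; the calibration is good to about 2 mm. A picture is of the moment at which its call begins: read the wrist's pose just before it. camera_params takes no time and is no camera call; for the wrist camera it gives the pose at the moment of the call.
- env.job_done(): hands the job in, once; it reports no verdict.
The state is a dict: "time_s": time; "qpos": joint angles; "qvel": joint speeds; "effort": joint torques, N m; "ee_pos": TCP position; "ee_rot": TCP orientation; "force": force on the tool from outside, world axes, zero at the start; "torque": the same for the moment, N m; "gripper_width": finger opening in mm.
Only numpy, scipy, OpenCV 4.12 (cv2) and the standard library are available. Lean on these libraries where they do the work, as an engineer would, in place of code of your own. Each camera call takes 0.05 s, during which the arm holds its last target.

## Working session

There is one attempt and no reset: what is moved stays moved. The work goes in short steps, Python scripts to look and compute and a tool call to move; the robot and the scene stay as the last step left them, time stands still between calls to the robot, and variables do not carry over. Pictures are saved under pics/ and viewed, and the job is handed in when it is done.

Besides the shell and the picture viewer there is one more tool, called as name([rows], argument=value, ...), one row to a line, values as JSON. drive_tool: Moves the arm, as the interface text tells. Its arguments: {"type":"object","properties":{"motion":{"type":"array","items":{"type":"array"}},"claw":{"type":"number"},"force":{"type":"number"}},"required":["motion"]}

```bash
ls; mkdir -p pics; python3 - <<'E'
from workcell import env
import cv2,numpy as np
np.set_printoptions(precision=3,suppress=True)
print(env.state())
for n in ("top","side","wrist"):
    p=env.camera_params(n);print(n,p)
    cv2.imwrite(f"pics/{n}0.png",env.grab_frame(n)[:,:,::-1])
E
```

```text
pics
{'time_s': 0.0, 'qpos': array([-76.547,  18.35 ,  89.706,  -0.001,  72.042,  -1.146]), 'qvel': array([ 0.002,  0.095, -0.01 ,  0.017, -0.05 , -0.071]), 'effort': array([  0.001, -41.246, -23.197,   0.073,   0.046,  -0.   ]), 'ee_pos': array([ 144.811, -555.958,  213.139]), 'ee_rot': array([-179.999,    0.098,  -75.401]), 'force': array([-0.791, -1.284,  0.136]), 'torque': array([ 0.023, -0.004,  0.054]), 'gripper_width': 90.82863663227687}
top {'fov_y': 50.04254057541667, 'cx': 278.7236047154984, 'cy': 209.1064118406647, 'k1': -0.07457332820420862, 'pose': array([[   0.028,   -0.979,    0.201,  203.24 ],
       [  -1.   ,   -0.027,    0.007,   92.958],
       [  -0.002,   -0.202,   -0.979, 1630.946],
       [   0.   ,    0.   ,    0.   ,    1.   ]])}
side {'fov_y': 43.66946416159733, 'cx': 282.1689020838898, 'cy': 221.7048457954258, 'k1': 0.026995301726850603, 'pose': array([[  -0.999,   -0.017,    0.039,  477.798],
       [  -0.041,    0.644,   -0.764, 1330.043],
       [  -0.012,   -0.765,   -0.644, 1127.564],
       [   0.   ,    0.   ,    0.   ,    1.   ]])}
wrist {'fov_y': 62.55997950204989, 'cx': 281.4633809036681, 'cy': 208.41185023235695, 'k1': -0.03600264972027548, 'pose': array([[   0.252,   -0.941,   -0.227,  208.287],
       [  -0.968,   -0.245,   -0.056, -540.063],
       [  -0.003,    0.234,   -0.972,  384.212],
       [   0.   ,    0.   ,    0.   ,    1.   ]])}
```

View pics/top0.png

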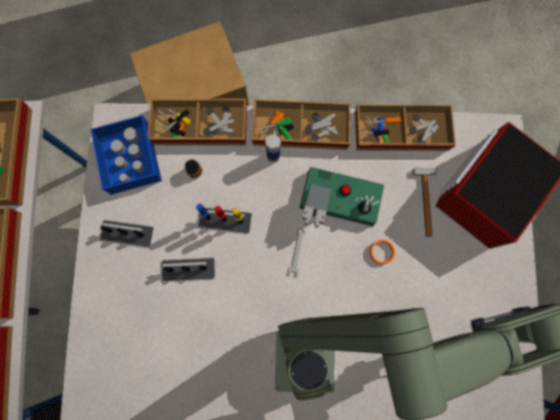

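View pics/side0.png

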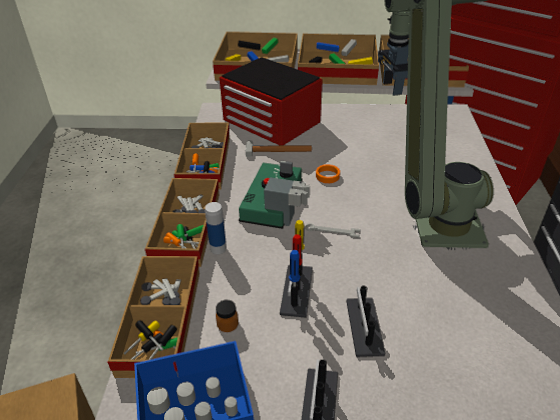

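View pics/wrist0.png

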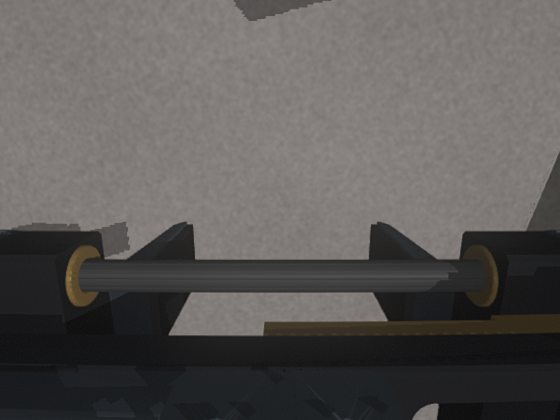

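The top view shows the loaded holder at about (225,215), with yellow at (238,214), red at (220,212) and blue at (203,210). The two empty look-alike holders are further left. The demagnetiser is at (343,195), and its fork points towards the robot. Next I'll enlarge both views and get coarse positions.

```bash
cat > h.py <<'E'
import cv2,numpy as np
np.set_printoptions(precision=1,suppress=True)
def K(p):
    f=210/np.tan(np.radians(p['fov_y']/2)); return np.array([[f,0,p['cx']],[0,f,p['cy']],[0,0,1.]])
def rays(p,px):
    px=np.array(px,float).reshape(-1,1,2)
    u=cv2.undistortPointsIter(px,K(p),np.array([p['k1'],0,0,0.]),None,None,(3,50,1e-10)).reshape(-1,2)
    d=np.c_[u,np.ones(len(u))]@p['pose'][:3,:3].T
    return p['pose'][:3,3],d/np.linalg.norm(d,axis=1)[:,None]
def onz(p,px,z):
    o,d=rays(p,px); return o+d*((z-o[2])/d[:,2])[:,None]
def proj(p,X):
    T=np.linalg.inv(p['pose']); rv=cv2.Rodrigues(T[:3,:3])[0]
    return cv2.projectPoints(np.array(X,float).reshape(-1,1,3),rv,T[:3,3],K(p),np.array([p['k1'],0,0,0.]))[0].reshape(-1,2)
def tri(ps,pxs):
    A=np.zeros((3,3));b=np.zeros(3);L=[]
    for p,x in zip(ps,pxs):
        o,d=rays(p,[x]);M=np.eye(3)-np.outer(d[0],d[0]);A+=M;b+=M@o;L.append((M,o))
    X=np.linalg.solve(A,b); return X,[np.linalg.norm(M@(X-o)) for M,o in L]
def blobs(im,lo,hi,amin=8):
    m=cv2.inRange(cv2.cvtColor(im,cv2.COLOR_RGB2HSV),np.array(lo),np.array(hi))
    n,l,s,c=cv2.connectedComponentsWithStats(m)
    return [(s[i,4],s[i,:4],c[i].round(1)) for i in range(1,n) if s[i,4]>=amin],m,l
E
python3 - <<'E'
from h import *
from workcell import env
t=env.camera_params("top")
im=cv2.imread("pics/top0.png")
cv2.imwrite("pics/top0z.png",cv2.resize(im[150:260,180:410],None,fx=3.4,fy=3.4,interpolation=cv2.INTER_CUBIC))
im=cv2.imread("pics/side0.png")
cv2.imwrite("pics/side0z.png",cv2.resize(im[150:330,220:380],None,fx=3.3,fy=3.3,interpolation=cv2.INTER_CUBIC))
rgb=cv2.imread("pics/top0.png")[:,:,::-1].copy()
print("yel top",onz(t,[238,214],205),"holder", onz(t,[[225,218]],10))
b,_,_=blobs(rgb,(60,80,40),(85,255,160),30);print(b)
print(onz(t,[[345,188],[316,216],[367,205],[346,189]],60))
E
```

```text
yel top [[476.7 234.8 205. ]] holder [[497.9 301.3  10. ]]
[(np.int32(144), array([277, 118,  14,  20], dtype=int32), array([284.2, 126.7])), (np.int32(2111), array([301, 168,  82,  57], dtype=int32), array([345.7, 194.8]))]
[[ 610.4 -131.9   60. ]
 [ 504.9  -28.3   60. ]
 [ 549.9 -210.7   60. ]
 [ 606.8 -135.5   60. ]]
```

View pics/top0z.png

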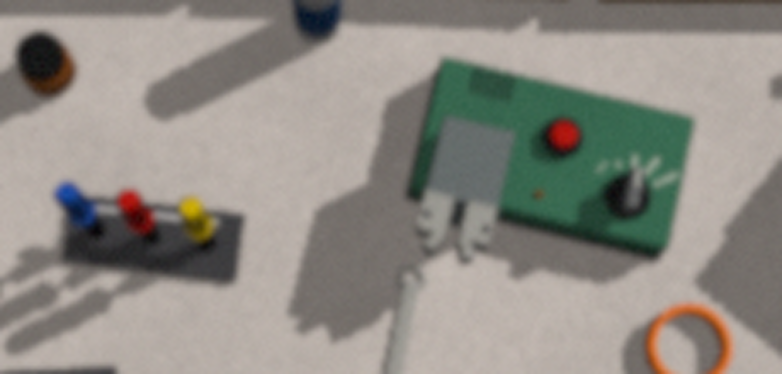

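View pics/side0z.png

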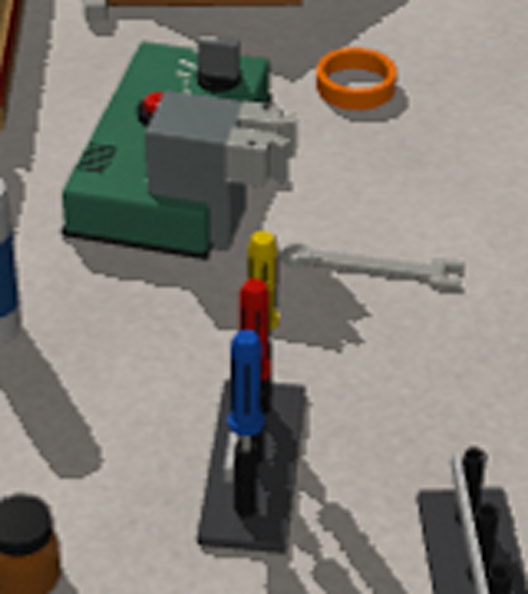

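drive_tool([
  [[0.02,0.018,0.005],[0,0,0.053]],
  [[0.02,0.018,0.005],[0,0,0.053]],
  [[0.02,0.018,0.005],[0,0,0.053]],
  [[0.02,0.018,0.005],[0,0,0.053]],
  [[0.02,0.018,0.005],[0,0,0.053]],
  [[0.02,0.018,0.005],[0,0,0.053]],
  [[0.02,0.018,0.005],[0,0,0.053]],
  [[0.02,0.018,0.005],[0,0,0.053]],
  [[0.02,0.018,0.005],[0,0,0.053]],
  [[0.02,0.018,0.005],[0,0,0.053]],
])

```text
time_s: 0.98
ee_pos: [345.6, -375.3, 264.0]
ee_rot: [-180.0, 0.0, -44.9]
force: [-0.5, 0.5, -0.2]
gripper_width: 91.1
```

drive_tool([
  [[0.022,0.02,0.006],[0,0,0.06]],
  [[0.022,0.02,0.006],[0,0,0.06]],
  [[0.022,0.02,0.006],[0,0,0.06]],
  [[0.022,0.02,0.006],[0,0,0.06]],
  [[0.022,0.02,0.006],[0,0,0.06]],
  [[0.022,0.02,0.006],[0,0,0.06]],
  [[0.022,0.02,0.006],[0,0,0.06]],
  [[0.022,0.02,0.006],[0,0,0.06]],
  [[0.022,0.02,0.006],[0,0,0.06]],
  [[0,0,0],[0,0,0]],
])

```text
time_s: 1.82
ee_pos: [546.6, -193.1, 318.2]
ee_rot: [-179.9, -0.2, -13.7]
force: [-0.4, 0.5, 0.7]
gripper_width: 91.1
```

```bash
cat > snap.py <<'E'
import sys,pickle
from h import *
from workcell import env
def snap(n,name):
    p=env.camera_params(n); im=env.grab_frame(n)
    cv2.imwrite(f"pics/{name}.png",im[:,:,::-1]); pickle.dump(p,open(f"pics/{name}.pkl","wb"))
if __name__=="__main__":
    s=env.state();print(s['time_s'],s['ee_pos'],s['ee_rot'],s['qpos'],s['force'],s['gripper_width'], abs(s['qvel']).max())
    for a in sys.argv[1:]:
        n,m=a.split(":");snap(n,m)
E
python3 snap.py wrist:w1
```

```text
1.8167 [ 546.6 -193.1  318.2] [-179.9   -0.2  -13.7] [-20.7  16.2  77.9   0.2  85.8  -7. ] [-0.4  0.5  0.7] 91.13744006836968 3.8182819551703027
```

View pics/w1.png

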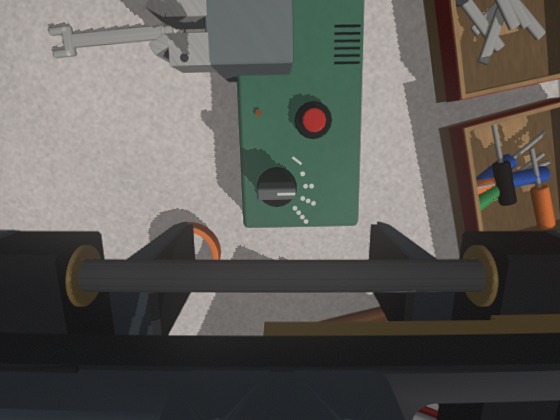

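The dial at (276,187) has its bar lying along the box's x axis, pointing at the two-dot mark, so it reads about 0.9. The button is at (314,120) and the column is at the top. I'll take a second view from further left.

drive_tool([
  [[-0.005,0.012,0],[0,0,0]],
  [[-0.005,0.012,0],[0,0,0]],
  [[-0.005,0.012,0],[0,0,0]],
  [[-0.005,0.012,0],[0,0,0]],
  [[-0.005,0.012,0],[0,0,0]],
  [[-0.005,0.012,0],[0,0,0]],
  [[-0.005,0.012,0],[0,0,0]],
  [[-0.005,0.012,0],[0,0,0]],
  [[-0.005,0.012,0],[0,0,0]],
  [[0,0,0],[0,0,0]],
])

```text
time_s: 2.7
ee_pos: [496.9, -86.2, 318.3]
ee_rot: [-179.9, 0.0, -14.0]
force: [0.2, 0.7, -0.4]
gripper_width: 91.2
```

```bash
python3 snap.py wrist:w2
```

```text
2.7 [496.9 -86.2 318.3] [-179.9    0.   -14. ] [-11.2   9.   87.3   0.1  83.7   2.8] [ 0.2  0.7 -0.4] 91.19986809268838 1.6771635907255082
```

View pics/w2.png

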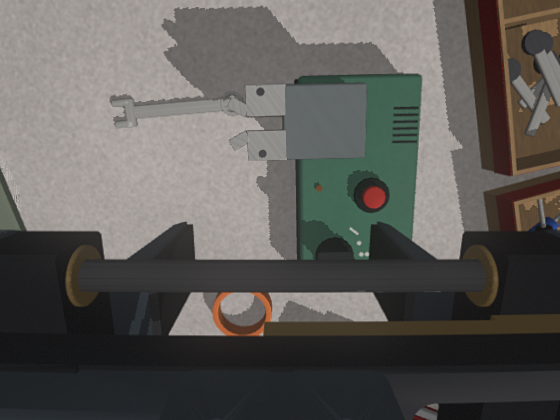

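drive_tool([
  [[-0.002,0.009,0],[0,0,0]],
  [[-0.002,0.009,0],[0,0,0]],
  [[-0.002,0.009,0],[0,0,0]],
  [[-0.002,0.009,0],[0,0,0]],
  [[-0.002,0.009,0],[0,0,0]],
  [[-0.002,0.009,0],[0,0,0]],
  [[-0.002,0.009,0],[0,0,0]],
  [[-0.002,0.009,0],[0,0,0]],
  [[-0.002,0.009,0],[0,0,0]],
  [[0,0,0],[0,0,0]],
])

```text
time_s: 3.58
ee_pos: [479.5, -5.8, 318.1]
ee_rot: [-180.0, 0.0, -14.0]
force: [-0.2, -0.8, 0.3]
gripper_width: 91.3
```

```bash
python3 snap.py wrist:w3
```

```text
3.5833 [479.5  -5.8 318.1] [-180.    0.  -14.] [-2.1  6.6 90.2  0.  83.2 11.9] [-0.2 -0.8  0.3] 91.32049893222265 1.6302418811096862
```

drive_tool([
  [[-0.002,0.013,0],[0,0,0]],
  [[-0.002,0.013,0],[0,0,0]],
  [[-0.002,0.013,0],[0,0,0]],
  [[-0.002,0.013,0],[0,0,0]],
  [[-0.002,0.013,0],[0,0,0]],
  [[-0.002,0.013,0],[0,0,0]],
  [[-0.002,0.013,0],[0,0,0]],
  [[-0.002,0.013,0],[0,0,0]],
  [[-0.002,0.013,0],[0,0,0]],
  [[0,0,0],[0,0,0]],
])

```text
time_s: 4.47
ee_pos: [461.9, 110.9, 317.9]
ee_rot: [-180.0, 0.0, -14.0]
force: [-0.1, -0.2, 0.0]
gripper_width: 91.1
```

```bash
python3 snap.py wrist:w4
```

```text
4.4667 [461.9 110.9 317.9] [-180.    0.  -14.] [12.1  6.2 90.7  0.  83.1 26.1] [-0.1 -0.2  0. ] 91.05562773240436 2.171460654202266
```

View pics/w3.png

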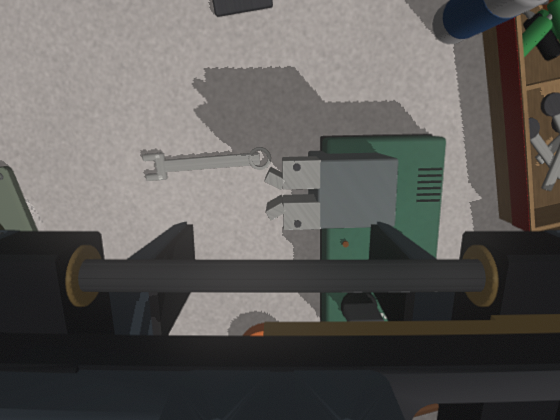

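View pics/w4.png

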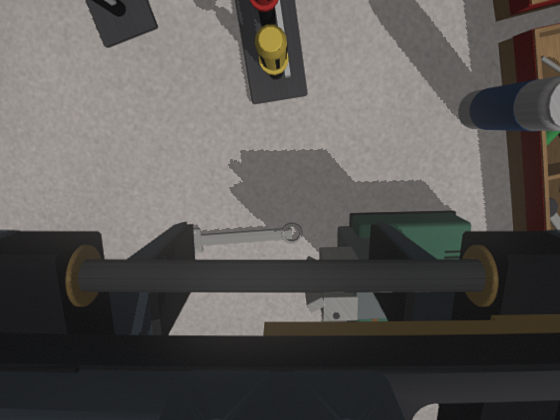

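Yellow's handle top is at (271,42), and the holder's end edge runs from (252,104) to (306,96). I'll move closer, align the yaw and look again.

drive_tool([
  [[0,0.007,0],[0,0,0.016]],
  [[0,0.007,0],[0,0,0.016]],
  [[0,0.007,0],[0,0,0.016]],
  [[0,0.007,0],[0,0,0.016]],
  [[0,0.007,0],[0,0,0.016]],
  [[0,0.007,0],[0,0,0.016]],
  [[0,0.007,0],[0,0,0.016]],
  [[0,0.007,0],[0,0,0.016]],
  [[0,0.007,0],[0,0,0.016]],
  [[0,0,0],[0,0,0]],
])

```text
time_s: 5.35
ee_pos: [461.9, 173.8, 317.9]
ee_rot: [-180.0, 0.0, -5.7]
force: [0.4, 0.3, 0.0]
gripper_width: 91.1
```

```bash
python3 snap.py wrist:w5 side:s5 top:t5
```

```text
5.35 [461.9 173.8 317.9] [-180.     0.    -5.7] [19.3  8.  88.6  0.  83.4 25. ] [0.4 0.3 0. ] 91.14534959298653 1.11486046684898
```

View pics/w5.png

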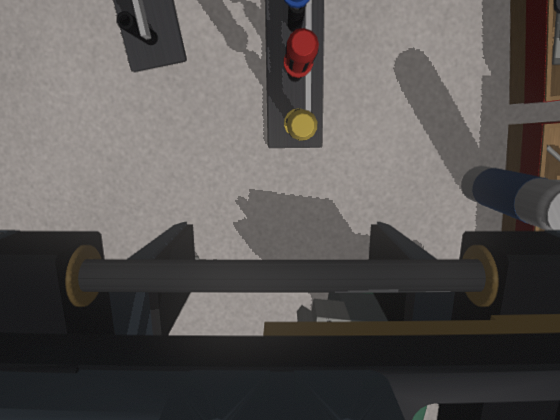

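```bash
python3 - <<'E'
from h import *
for n in ("w4","w5","s5"):
    im=cv2.imread(f"pics/{n}.png")[:,:,::-1].copy()
    b,m,l=blobs(im,(22,120,60),(34,255,255),60);print(n,b)
a=cv2.imread("pics/w2.png");b=cv2.imread("pics/w3.png")
cv2.imwrite("pics/forkz.png",np.vstack([cv2.resize(a[70:180,210:380],None,fx=4,fy=4,interpolation=cv2.INTER_CUBIC)[:300],cv2.resize(b[125:235,240:410],None,fx=4,fy=4,interpolation=cv2.INTER_CUBIC)[80:380]]))
a=cv2.imread("pics/w1.png");cv2.imwrite("pics/dialz.png",cv2.resize(a[60:240,200:380],None,fx=3.3,fy=3.3,interpolation=cv2.INTER_CUBIC))
E
```

```text
w4 [(np.int32(1236), array([255,  25,  34,  50], dtype=int32), array([271.7,  48.4]))]
w5 [(np.int32(763), array([284, 109,  33,  31], dtype=int32), array([300.8, 123.9]))]
s5 [(np.int32(89), array([225,  54,  16,   7], dtype=int32), array([233.3,  57.4])), (np.int32(130), array([296, 219,   9,  30], dtype=int32), array([300.5, 229.4])), (np.int32(93), array([147, 320,  13,  13], dtype=int32), array([153.5, 325.7]))]
```

View pics/forkz.png

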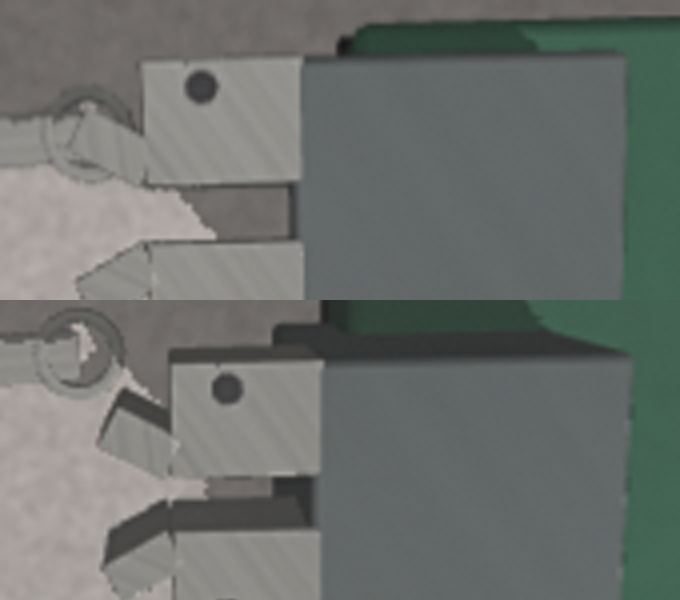

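View pics/dialz.png

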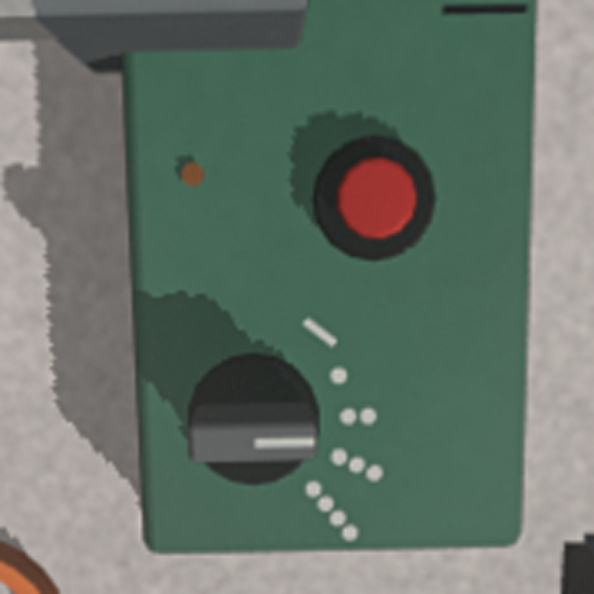

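```bash
python3 - <<'E'
from h import *
import pickle
P={n:pickle.load(open(f"pics/{n}.pkl","rb")) for n in("w1","w2","w3","w4","w5")}
c={'A':((246.2,116.3),(283.7,188.8)),'B':((285,115.6),(320.5,188.8)),'C':((247.3,130.5),(283,202)),'D':((285.7,130.5),(320.5,202.5))}
R={}
for k,(a,b) in c.items():
    X,e=tri([P['w2'],P['w3']],[a,b]);print(k,X,e, onz(P['w2'],[a],135)[0],onz(P['w3'],[b],135)[0])
    R[k]=(onz(P['w2'],[a],135)[0]+onz(P['w3'],[b],135)[0])/2
f=(R['A']+R['C'])/2;g=(R['B']+R['D'])/2
u=(g-f)[:2];print("seat",f+(g-f)*23/36,"yaw",np.degrees(np.arctan2(u[1],u[0])),np.linalg.norm(u))
# box corners & column corners in w2, w3 ; button
for n in("w1","w2"):
    im=cv2.imread(f"pics/{n}.png")[:,:,::-1].copy()
    b,m,l=blobs(im,(0,150,120),(6,255,255),100);b2,_,_=blobs(im,(174,150,120),(180,255,255),100)
    print(n,[(x[0],x[2]) for x in b],[(x[0],x[2]) for x in b2])
a=cv2.imread("pics/w4.png")[0:110,215:325];b=cv2.imread("pics/w5.png")[60:170,245:355]
cv2.imwrite("pics/yz.png",cv2.resize(np.hstack([a,b]),None,fx=3.5,fy=3.5,interpolation=cv2.INTER_CUBIC))
E
```

```text
A [481.5  -5.  134.5] [np.float64(0.623451565349122), np.float64(0.6234515653490997)] [480.9  -5.1 135. ] [482.1  -4.7 135. ]
B [518.8 -13.8 136.3] [np.float64(0.34584176942417494), np.float64(0.3458417694239158)] [518.5 -13.8 135. ] [519.2 -14.  135. ]
C [478.  -18.7 132.4] [np.float64(0.10552574409246224), np.float64(0.10552574409238588)] [478.3 -18.7 135. ] [478.  -18.2 135. ]
D [515.8 -28.  136. ] [np.float64(0.16516832571150727), np.float64(0.16516832571148585)] [515.7 -28.1 135. ] [516.  -28.2 135. ]
seat [503.8 -17.7 135. ] yaw -13.976770426660142 38.663600869725414
w1 [(np.int32(422), array([314. , 119.8]))] []
w2 [(np.int32(345), array([374.1, 197.4]))] []
```

View pics/yz.png

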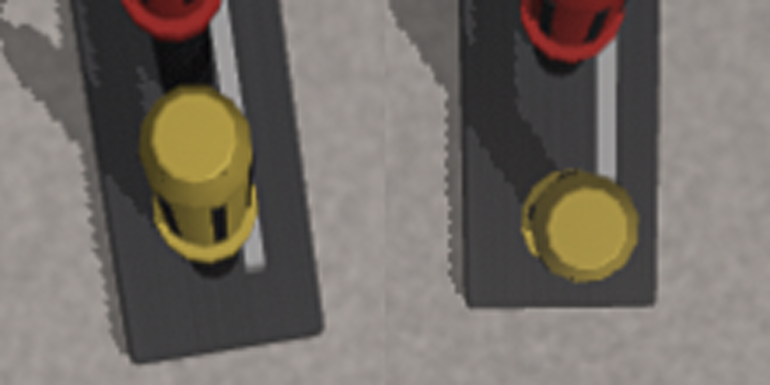

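```bash
python3 - <<'E'
from h import *
import pickle
P={n:pickle.load(open(f"pics/{n}.pkl","rb")) for n in("w1","w2","w3","w4","w5")}
pp=[P['w4'],P['w5']]
for nm,a,b,z in(("top",(270.7,39.1),(303.6,125.7),212),("collar",(273.9,60.9),(298.1,122.9),120)):
    X,e=tri(pp,[a,b]);print(nm,X,e,onz(pp[0],[a],z)[0],onz(pp[1],[b],z)[0])
# holder plate edge corners in w5 zoom(467,307),(655,305); w4 (135,362),(323,330)
z5=lambda x,y:(245+(x-385)/3.5,60+y/3.5); z4=lambda x,y:(215+x/3.5,y/3.5)
q=[onz(pp[0],[z4(135,362)],12)[0],onz(pp[0],[z4(323,330)],12)[0],onz(pp[1],[z5(467,305)],12)[0],onz(pp[1],[z5(655,304)],12)[0]]
print(np.array(q)); print([np.degrees(np.arctan2(*(q[i+1]-q[i])[[1,0]])) for i in(0,2)])
X,e=tri([P['w1'],P['w2']],[(314,119.8),(374.1,197.4)]);print("button",X,e,onz(P['w1'],[(314,119.8)],82),onz(P['w2'],[(374.1,197.4)],82))
z1=lambda x,y:(200+x/3.3,60+y/3.3)
o=P['w1']
print("bar corners",onz(o,[z1(192,427),z1(315,425),z1(193,461),z1(315,461)],110)); print("line",onz(o,[z1(255,443),z1(314,442)],110),"disc",onz(o,[z1(254,418)],68))
yaw=np.radians(-13.98);Rm=np.array([[np.cos(yaw),-np.sin(yaw)],[np.sin(yaw),np.cos(yaw)]])
seat=np.array([503.8,-17.7]);org=seat-Rm@[-107,85]
print("from seat: org",org,"button",org+Rm@[15,-5],"dial",org+Rm@[-30,-85])
E
```

```text
top [485.4 237.2 213.1] [np.float64(0.22213912386277412), np.float64(0.22213912386282803)] [485.2 237.4 212. ] [485.7 237.3 212. ]
collar [486.2 240.3 107.3] [np.float64(0.27454989053766926), np.float64(0.2745498905376419)] [485.7 238.  120. ] [485.9 240.2 120. ]
[[448.7 211.8  12. ]
 [520.5 205.8  12. ]
 [447.9 212.7  12. ]
 [520.7 205.8  12. ]]
[np.float64(-4.726436933537558), np.float64(-5.411094511370815)]
button [ 600.9 -131.4   80.3] [np.float64(0.15759392547964343), np.float64(0.15759392547964649)] [[ 600.6 -131.4   82. ]] [[ 600.7 -130.9   82. ]]
bar corners [[ 521.1 -190.1  110. ]
 [ 561.6 -199.3  110. ]
 [ 518.5 -201.5  110. ]
 [ 558.7 -211.4  110. ]]
line [[ 540.4 -200.5  110. ]
 [ 559.9 -204.9  110. ]] disc [[ 540.  -198.9   68. ]]
from seat: org [ 587.1 -126. ] button [ 600.4 -134.5] dial [ 537.5 -201.3]
```

drive_tool([
  [[0.005,0.013,0],[0,0,0]],
  [[0.005,0.013,0],[0,0,0]],
  [[0.005,0.013,0],[0,0,0]],
  [[0.005,0.013,0],[0,0,0]],
  [[0.0035,0.012,0],[0,0,0]],
  [[0,0,-0.03],[0,0,0]],
  [[0,0,-0.035],[0,0,0]],
  [[0,0,-0.035],[0,0,0]],
  [[0,0,-0.035],[0,0,0]],
  [[0,0,-0.025],[0,0,0]],
])

```text
time_s: 6.33
ee_pos: [484.3, 237.0, 154.8]
ee_rot: [179.9, 0.2, -5.8]
force: [-0.6, 0.1, 0.6]
gripper_width: 91.4
```

```bash
python3 snap.py wrist:w6 side:s6
```

```text
6.3333 [484.3 237.  154.8] [179.9   0.2  -5.8] [24.9 17.8 99.4 -0.  63.  30.7] [-0.6  0.1  0.6] 91.3705549181159 39.09756107058248
```

View pics/w6.png

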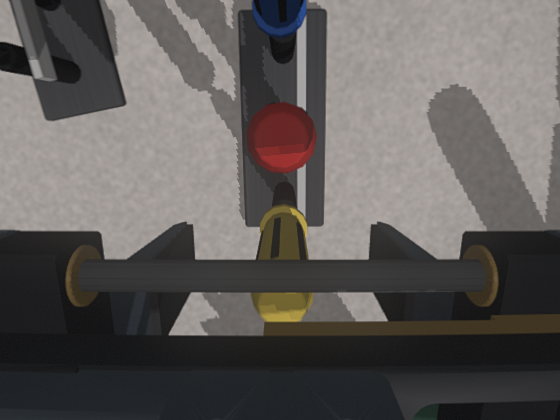

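Yellow is centred between the fingers at column 281, and red is clear. I'll close the gripper.

drive_tool([
  [[0,0,0],[0,0,0]],
  [[0,0,0],[0,0,0]],
  [[0,0,0],[0,0,0]],
  [[0,0,0],[0,0,0]],
  [[0,0,0],[0,0,0]],
  [[0,0,0],[0,0,0]],
  [[0,0,0],[0,0,0]],
  [[0,0,0],[0,0,0]],
  [[0,0,0],[0,0,0]],
  [[0,0,0],[0,0,0]],
], claw=0, force=35)

```text
time_s: 7.27
ee_pos: [485.4, 236.5, 158.0]
ee_rot: [180.0, -0.0, -5.8]
force: [0.2, 0.9, 0.0]
gripper_width: 27.8
```

drive_tool([
  [[0,0,0.005],[0,0,0]],
  [[0,0,0.01],[0,0,0]],
  [[0,0,0.015],[0,0,0]],
  [[0,0,0.02],[0,0,0]],
  [[0,0,0.02],[0,0,0]],
  [[0,0,0.02],[0,0,0]],
  [[0,0,0.02],[0,0,0]],
  [[0,0,0.02],[0,0,0]],
  [[0,0,0.02],[0,0,0]],
  [[0,0,0.01],[0,0,0]],
])

```text
time_s: 8.1
ee_pos: [486.1, 236.8, 321.5]
ee_rot: [-179.9, -0.2, -5.8]
force: [1.0, 0.7, -0.8]
gripper_width: 24.5
```

```bash
python3 snap.py wrist:w7 side:s7 top:t7
```

```text
8.1 [486.1 236.8 321.5] [-179.9   -0.2   -5.8] [24.8 12.3 82.7 -0.  84.7 30.6] [ 1.   0.7 -0.8] 24.548652391904202 14.299990916342427
```

View pics/w7.png

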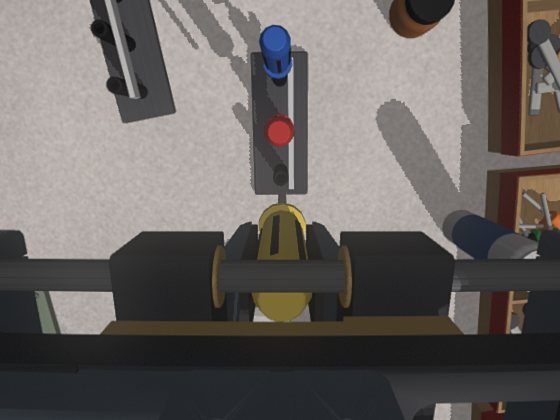

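View pics/s7.png

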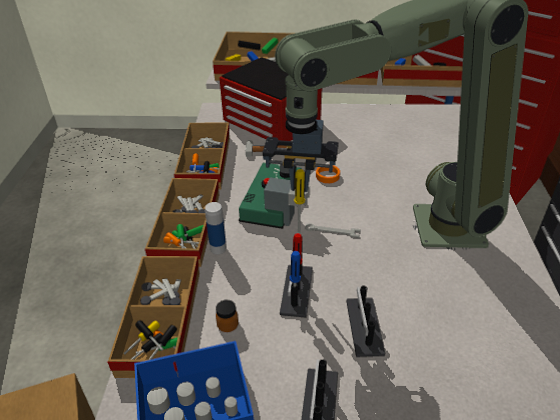

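```bash
python3 - <<'E'
from h import *
import pickle
a=cv2.imread("pics/w7.png")[150:330,210:360]
cv2.imwrite("pics/w7z.png",cv2.resize(a,None,fx=4,fy=4,interpolation=cv2.INTER_CUBIC)[:600])
a=cv2.imread("pics/s7.png")[150:260,250:350]
cv2.imwrite("pics/s7z.png",cv2.resize(a,None,fx=5,fy=5,interpolation=cv2.INTER_CUBIC))
p=pickle.load(open("pics/w7.pkl","rb")); s=pickle.load(open("pics/s7.pkl","rb"))
from workcell import env
e=np.array([486.1,236.8,321.5])
# predicted: tip at e+19-165 , collar, top
for z in (-146,-41,-35,54): print(z,proj(p,e+[0,0,z]),proj(s,e+[0,0,z]))
E
```

```text
-146 [[280.8 197.9]] [[299.5 230.5]]
-41 [[281.1 230.6]] [[299.9 200.4]]
-35 [[281.2 233.5]] [[299.9 198.6]]
54 [[281.8 304.8]] [[300.2 170.6]]
```

View pics/w7z.png

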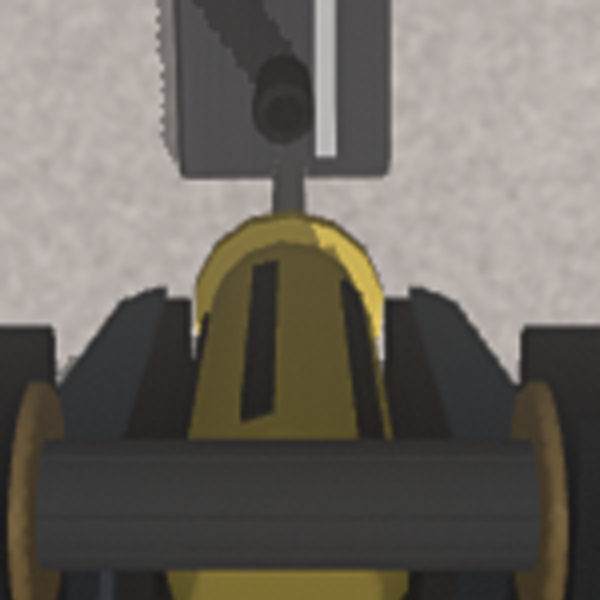

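View pics/s7z.png

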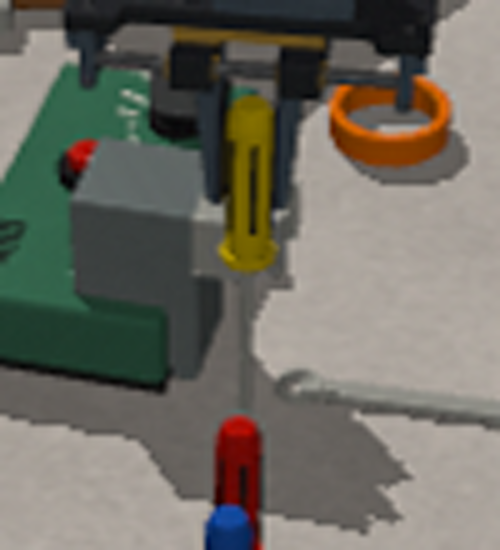

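drive_tool([
  [[-0.002,-0.01,0],[-0.0025,0,-0.013]],
  [[-0.004,-0.02,0],[-0.0025,0,-0.013]],
  [[-0.005,-0.03,0],[-0.0025,0,-0.013]],
  [[-0.005,-0.03,0],[-0.0025,0,-0.013]],
  [[-0.005,-0.03,0],[-0.0025,0,-0.013]],
  [[-0.005,-0.03,0],[-0.0025,0,-0.013]],
  [[-0.005,-0.03,0],[-0.0025,0,-0.013]],
  [[-0.005,-0.03,0],[-0.0025,0,-0.013]],
  [[-0.004,-0.02,0],[-0.0025,0,-0.013]],
  [[-0.002,-0.011,0],[-0.0025,0,-0.013]],
])

```text
time_s: 9.08
ee_pos: [441.6, -7.0, 316.7]
ee_rot: [178.5, -0.1, -13.5]
force: [0.3, -0.7, -1.2]
gripper_width: 24.4
```

```bash
python3 snap.py wrist:w8 side:s8 top:t8; python3 - <<'E'
from h import *
import pickle
p=pickle.load(open("pics/w1.pkl","rb"))
z1=lambda x,y:(200+x/3.3,60+y/3.3)
q=onz(p,[z1(128,100),z1(143,500),z1(534,100),z1(523,500),z1(180,550),z1(500,546)],60);print(q)
for i in(0,2): print(np.degrees(np.arctan2(*(q[i]-q[i+1])[[1,0]]))-90)
d=q[5]-q[4];print(np.degrees(np.arctan2(d[1],d[0])))
E
```

```text
9.0833 [441.6  -7.  316.7] [178.5  -0.1 -13.5] [-1.3  3.2 94.2 -1.5 82.8 12.4] [ 0.3 -0.7 -1.2] 24.403161594549893 13.775721900599855
[[ 523.5  -77.    60. ]
 [ 490.  -221.2   60. ]
 [ 665.5 -111.6   60. ]
 [ 633.3 -256.4   60. ]
 [ 498.8 -244.1   60. ]
 [ 621.  -272.5   60. ]]
-13.057175107673757
-12.515726443998346
-13.06662796883661
```

View pics/w8.png

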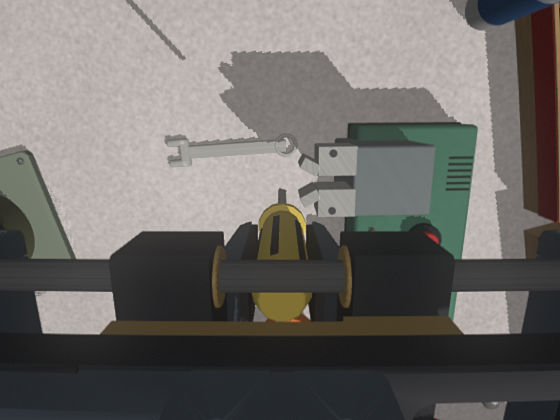

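View pics/s8.png

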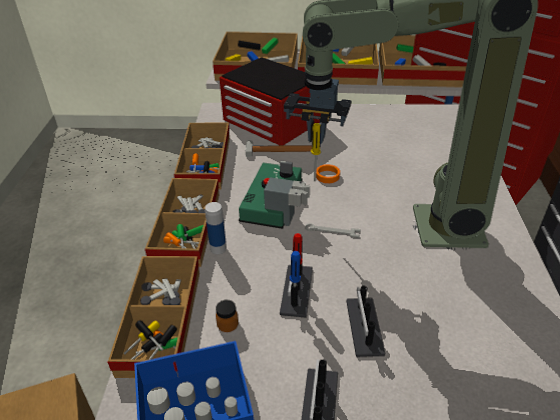

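```bash
python3 - <<'E'
from h import *
a=cv2.imread("pics/w8.png")[120:245,240:390]
cv2.imwrite("pics/w8z.png",cv2.resize(a,None,fx=4.5,fy=4.5,interpolation=cv2.INTER_CUBIC))
E
```

View pics/w8z.png

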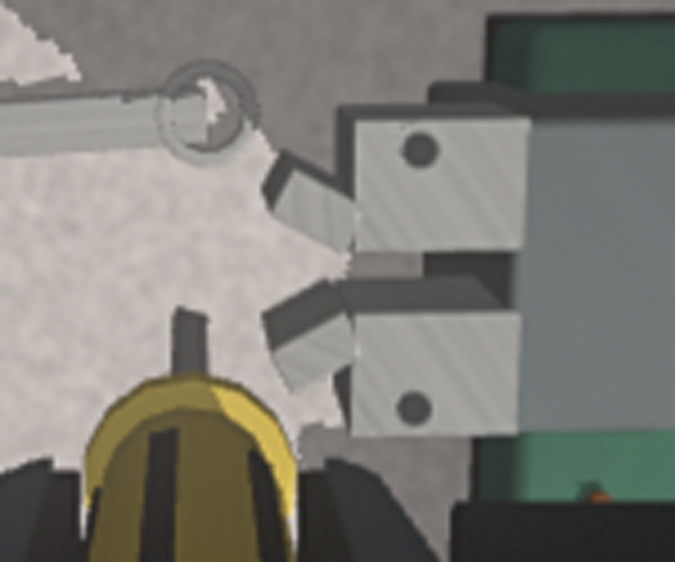

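```bash
python3 - <<'E'
from h import *
import pickle
p=pickle.load(open("pics/w8.pkl","rb"))
z=lambda x,y:(240+x/4.5,120+y/4.5)
R=lambda a:np.array([[np.cos(a),-np.sin(a)],[np.sin(a),np.cos(a)]])
yaw=np.radians(-13);Y=R(yaw)
q=onz(p,[z(357,251),z(524,248),z(355,314),z(520,313)],135);print(q)
print("mid front",(q[0]+q[2])/2,"mid back",(q[1]+q[3])/2)
# Lateral in demag frame about back mid
print("demag-frame:",(q[:,:2]@Y))
for tz in(314.5,316.7): 
  t=onz(p,[z(190,310)],tz-146)[0]; c=onz(p,[z(190,375)],tz-41)[0]; cc=c[:2]-Y@[0,15]
  top=0
  print("tip",t,"collar",cc, "demag-frame rel TCP: tip",(t[:2]-[441.6,-7])@Y,"collar",(cc-[441.6,-7])@Y)
# earlier
for n,l in(("w2",((246.2,116.3),(285,115.6),(247.3,130.5),(285.7,130.5))),("w3",((283.7,188.8),(320.5,188.8),(283,202),(320.5,202.5)))):
  q=onz(pickle.load(open(f"pics/{n}.pkl","rb")),l,135);print(n,q[:,:2]@Y)
# joint fit origin from dial, button w/ yaw -13
for nm,m,o in(("but",[600.7,-131.2],[15,-5]),("dial",[540,-199.7],[-30,-85]),("seat",[503.8,-17.7],[-107,85])):
  print(nm,np.array(m)-Y@o)
E
```

```text
[[482.   -5.8 135. ]
 [519.3 -14.  135. ]
 [478.5 -20.  135. ]
 [515.6 -28.7 135. ]]
mid front [480.3 -12.9 135. ] mid back [517.4 -21.3 135. ]
demag-frame: [[471.  102.8]
 [509.1 103.2]
 [470.8  88.1]
 [508.9  88. ]]
tip [443.3  -3.4 168.5] collar [442.6  -5.9] demag-frame rel TCP: tip [0.9 3.9] collar [0.7 1.3]
tip [443.4  -3.  170.7] collar [442.7  -5.4] demag-frame rel TCP: tip [0.9 4.3] collar [0.7 1.8]
w2 [[469.7 103.2]
 [508.3 103.1]
 [470.3  89.3]
 [508.8  88.6]]
w3 [[470.8 103.8]
 [509.1 103.2]
 [469.8  89.8]
 [509.2  88.6]]
but [ 587.2 -123. ]
dial [ 588.4 -123.6]
seat [ 588.9 -124.6]
```

With yaw −13°, the fork, button and dial fixes agree on the demagnetiser's origin. The slot's centre line is at y' ≈ 95.8 and the seat at x' ≈ 496. The tool still leans about 0.024 rad, so I'll straighten it while descending in front of the fork.

drive_tool([
  [[0,0,-0.008],[-0.004,0,0]],
  [[0,0.001,-0.016],[-0.004,0,0]],
  [[0,0.001,-0.018],[-0.004,0,0]],
  [[0,0,-0.018],[-0.004,0,0]],
  [[0,0,-0.018],[-0.004,0,0]],
  [[0,0,-0.018],[-0.004,0,0]],
  [[0,0,-0.018],[0,0,0]],
  [[0,0,-0.012],[0,0,0]],
  [[0,0,-0.005],[0,0,0]],
  [[0,0,0],[0,0,0]],
])

```text
time_s: 10.07
ee_pos: [442.5, -1.4, 185.3]
ee_rot: [177.2, -0.4, -13.2]
force: [0.3, 0.3, -0.6]
gripper_width: 24.5
```

```bash
python3 snap.py wrist:w9 side:s9; python3 - <<'E'
from h import *
a=cv2.imread("pics/w9.png")[100:250,230:430]
cv2.imwrite("pics/w9z.png",cv2.resize(a,None,fx=3.9,fy=3.9,interpolation=cv2.INTER_CUBIC))
a=cv2.imread("pics/s9.png")[100:240,240:360]
cv2.imwrite("pics/s9z.png",cv2.resize(a,None,fx=4,fy=4,interpolation=cv2.INTER_CUBIC))
E
```

```text
10.0667 [442.5  -1.4 185.3] [177.2  -0.4 -13.2] [  0.4   7.9 108.2  -3.1  64.3  15. ] [ 0.3  0.3 -0.6] 24.533005700720203 2.5382137130013884
```

View pics/w9z.png

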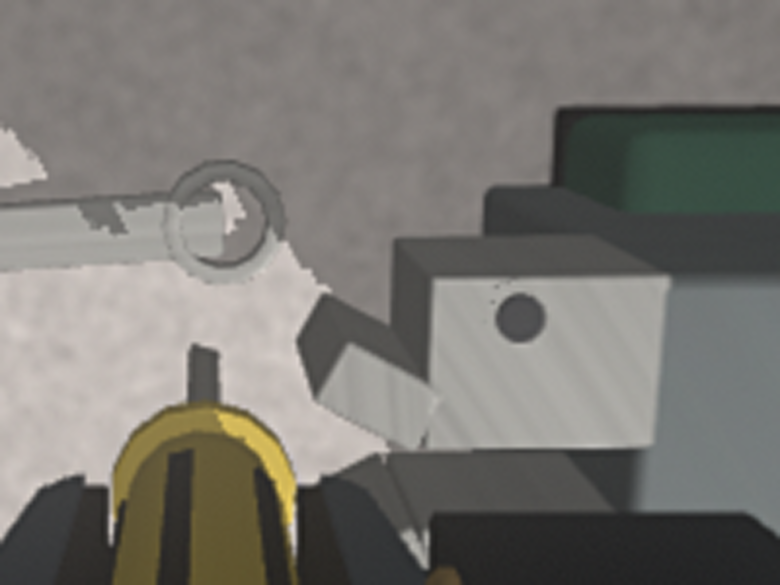

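View pics/s9z.png

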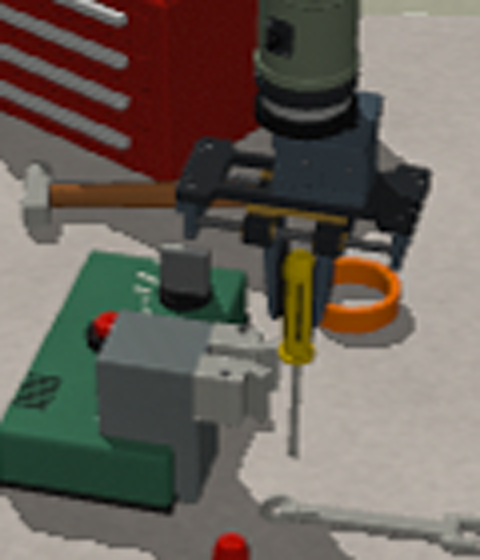

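```bash
python3 - <<'E'
from h import *
import pickle
p=pickle.load(open("pics/w9.pkl","rb"))
z=lambda x,y:(230+x/3.9,100+y/3.9)
a=np.radians(-13);Y=np.array([[np.cos(a),-np.sin(a)],[np.sin(a),np.cos(a)]])
D=lambda q:q[:,:2]@Y
print("fork upper inner",D(onz(p,[z(430,449),z(652,443)],135)))
print("tip",D(onz(p,[z(203,346)],39.3)),"collar",D(onz(p,[z(205.5,402)],144.3))-[0,15],"tcp",D(np.array([[442.5,-1.4]])))
s=pickle.load(open("pics/s9.pkl","rb"));zs=lambda x,y:(240+x/4,100+y/4)
# side+wrist triangulation
print(tri([p,s],[z(203,346),zs(293,457)]))
E
```

```text
fork upper inner [[470.8 103.3]
 [508.7 104.1]]
tip [[432.9  99.4]] collar [[432.7  99.3]] tcp [[431.5  98.2]]
(array([443.9,  -0.3,  40.5]), [np.float64(0.32002482798997084), np.float64(0.32002482799001836)])
```

drive_tool([
  [[-0.0007,-0.003,0],[0,0,0]],
  [[0,0,0],[0,0,0]],
  [[0.006,-0.0014,0],[0,0,0]],
  [[0.008,-0.0018,0],[0,0,0]],
  [[0.008,-0.0018,0],[0,0,0]],
  [[0.008,-0.0018,0],[0,0,0]],
  [[0.008,-0.0018,0],[0,0,0]],
  [[0.008,-0.0018,0],[0,0,0]],
  [[0,0,0],[0,0,0]],
  [[0,0,0],[0,0,0]],
])

```text
time_s: 11.0
ee_pos: [489.0, -16.0, 186.7]
ee_rot: [177.2, -0.5, -13.3]
force: [0.5, 0.1, -1.0]
gripper_width: 24.7
```

```bash
python3 snap.py wrist:w10; python3 - <<'E'
from h import *
a=cv2.imread("pics/w10.png")[130:330,180:440]
cv2.imwrite("pics/w10z.png",cv2.resize(a,None,fx=3,fy=3,interpolation=cv2.INTER_CUBIC))
E
```

```text
11.0 [489.  -16.  186.7] [177.2  -0.5 -13.3] [ -1.3  11.9 102.9  -3.1  65.3  13.3] [ 0.5  0.1 -1. ] 24.665202234923385 1.2574754632044354
```

View pics/w10z.png

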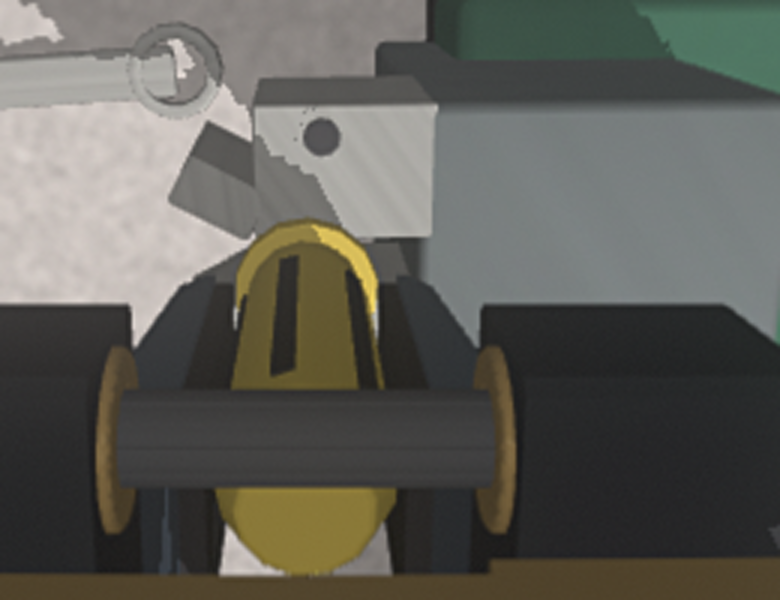

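drive_tool([
  [[0.004,-0.0008,0],[0,0,0]],
  [[0.005,-0.001,0],[0,0,0]],
  [[0.005,-0.001,0],[0,0,0]],
  [[0,0,-0.002],[0,0,0]],
  [[0,0,-0.002],[0,0,0]],
  [[0,0,-0.002],[0,0,0]],
  [[0,0,-0.0015],[0,0,0]],
  [[0,0,-0.001],[0,0,0]],
  [[0,0,-0.001],[0,0,0]],
  [[0,0,0],[0,0,0]],
])

```text
time_s: 11.88
ee_pos: [502.5, -18.6, 177.2]
ee_rot: [177.2, -0.5, -13.3]
force: [-0.5, -0.5, -0.6]
gripper_width: 24.3
```

```bash
python3 snap.py wrist:w11 side:s11; python3 - <<'E'
from h import *
a=cv2.imread("pics/w11.png")[130:330,180:440]
cv2.imwrite("pics/w11z.png",cv2.resize(a,None,fx=3,fy=3,interpolation=cv2.INTER_CUBIC))
a=cv2.imread("pics/s11.png")[120:240,220:340]
cv2.imwrite("pics/s11z.png",cv2.resize(a,None,fx=5,fy=5,interpolation=cv2.INTER_CUBIC))
E
```

```text
11.8833 [502.5 -18.6 177.2] [177.2  -0.5 -13.3] [ -1.6  13.5 102.2  -3.1  64.4  13.1] [-0.5 -0.5 -0.6] 24.26992178308125 0.32557085670778296
```

View pics/w11z.png

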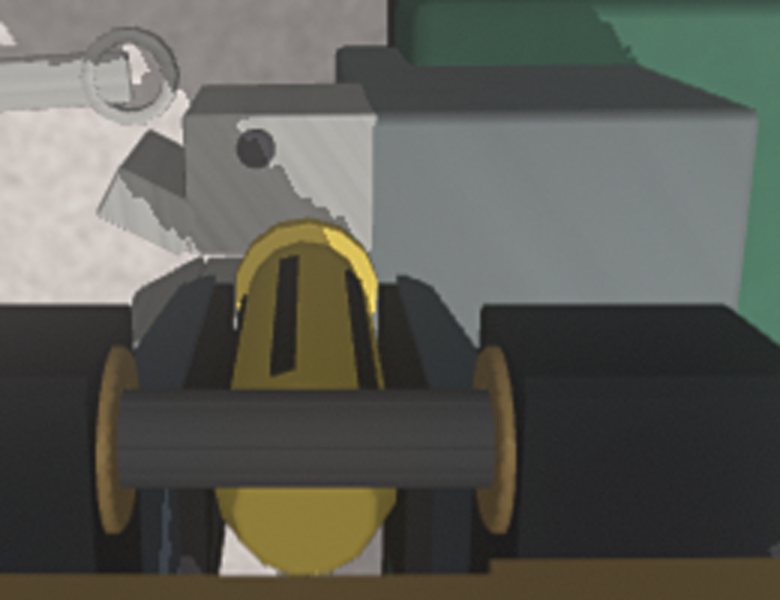

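View pics/s11z.png

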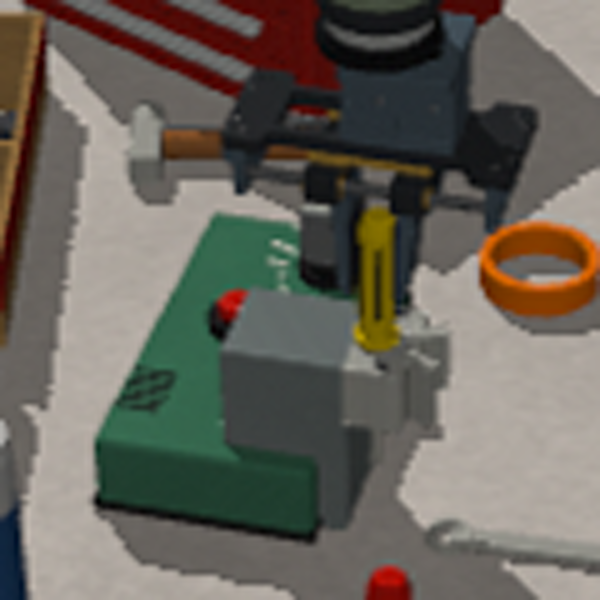

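drive_tool([
  [[0,0,-0.0005],[0,0,0]],
  [[0,0,-0.0005],[0,0,0]],
  [[0,0,-0.0005],[0,0,0]],
  [[0,0,0],[0,0,0]],
  [[0,0,0],[0,0,0]],
  [[0,0,0],[0,0,0]],
  [[0,0,0],[0,0,0]],
  [[0,0,0],[0,0,0]],
  [[0,0,0],[0,0,0]],
  [[0,0,0],[0,0,0]],
])

```text
time_s: 12.82
ee_pos: [502.9, -18.7, 177.0]
ee_rot: [177.3, -0.6, -13.3]
force: [-2.3, -0.5, 5.7]
gripper_width: 24.5
```

Contact shows as 5.7 N upward, so the collar is on the fork. I'll release it.

drive_tool([
  [[0,0,0],[0,0,0]],
  [[0,0,0],[0,0,0]],
  [[0,0,0],[0,0,0]],
  [[0,0,0],[0,0,0]],
  [[0,0,0],[0,0,0]],
  [[0,0,0],[0,0,0]],
  [[0,0,0],[0,0,0]],
  [[0,0,0],[0,0,0]],
  [[0,0,0],[0,0,0]],
  [[0,0,0],[0,0,0]],
], claw=0.8)

```text
time_s: 13.65
ee_pos: [502.7, -18.6, 176.0]
ee_rot: [177.3, -0.6, -13.3]
force: [0.0, 0.0, -0.3]
gripper_width: 72.8
```

```bash
python3 snap.py wrist:w12 side:s12; python3 - <<'E'
from h import *
a=cv2.imread("pics/w12.png")[130:330,180:440]
b=cv2.imread("pics/s12.png")[120:240,220:340]
cv2.imwrite("pics/z12.png",np.hstack([cv2.resize(a,(520,400),interpolation=cv2.INTER_CUBIC),cv2.resize(b,(280,400),interpolation=cv2.INTER_CUBIC)]))
E
```

```text
13.65 [502.7 -18.6 176. ] [177.3  -0.6 -13.3] [ -1.6  13.6 102.3  -3.1  64.2  13.1] [ 0.   0.  -0.3] 72.7946437726186 0.1495433071071108
```

View pics/z12.png

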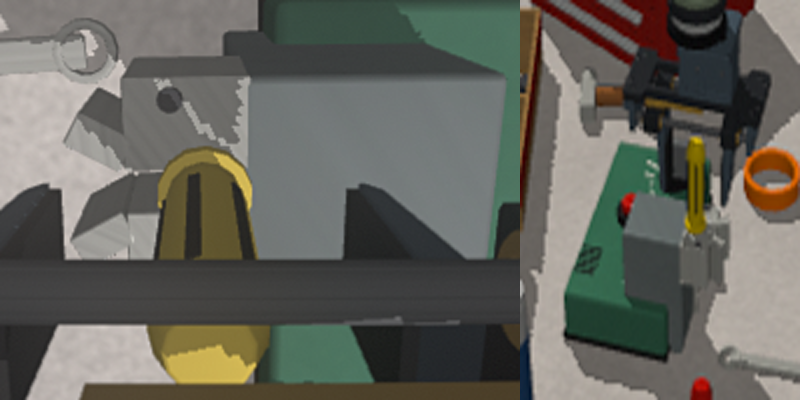

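The screwdriver hangs upright in the slot, released. I'll lift clear, remove the tilt, and go to the dial with the jaws turned across its bar.

drive_tool([
  [[0,0,0.015],[0,0,0]],
  [[0,0,0.025],[0,0,0]],
  [[0,0,0.025],[0,0,0]],
  [[0,0,0.02],[0,0,0]],
  [[0,0,0.005],[0.024,0,0]],
  [[0.004,-0.015,0],[0.025,0,0]],
  [[0.006,-0.025,0],[0,0,-0.12]],
  [[0.006,-0.03,0],[0,0,-0.12]],
  [[0.006,-0.03,0],[0,0,-0.12]],
  [[0.006,-0.03,0],[0,0,-0.12]],
])

```text
time_s: 14.58
ee_pos: [530.4, -150.0, 264.9]
ee_rot: [180.0, 0.2, -41.1]
force: [0.3, 0.1, 0.1]
gripper_width: 73.1
```

drive_tool([
  [[0.004,-0.022,0],[0,0,-0.12]],
  [[0.003,-0.015,0],[0,0,-0.12]],
  [[0.002,-0.011,0],[0,0,-0.12]],
  [[0,0,0],[0,0,-0.12]],
  [[0,0,0],[0,0,-0.12]],
  [[0,0,0],[0,0,-0.12]],
  [[0,0,0],[0,0,-0.12]],
  [[0,0,0],[0,0,-0.12]],
  [[0,0,0],[0,0,-0.12]],
  [[0,0,0],[0,0,0]],
])

```text
time_s: 15.42
ee_pos: [539.3, -196.8, 264.8]
ee_rot: [179.9, 0.1, -102.8]
force: [0.2, 0.2, 0.1]
gripper_width: 73.1
```

```bash
python3 snap.py wrist:w13 side:s13
```

```text
15.4167 [ 539.3 -196.8  264.8] [ 179.9    0.1 -102.8] [-21.3  16.8  84.5   0.1  78.8  81.5] [0.2 0.2 0.1] 73.14987037130165 9.072781193603253
```

View pics/w13.png

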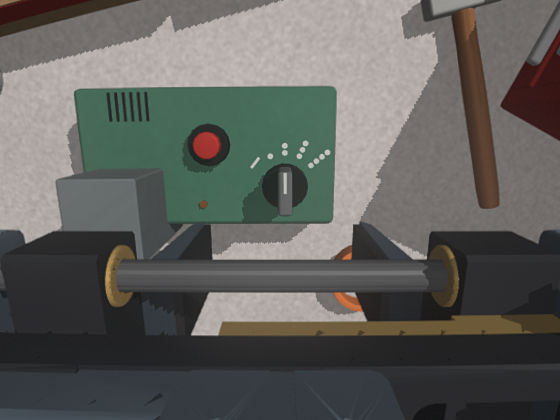

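View pics/s13.png

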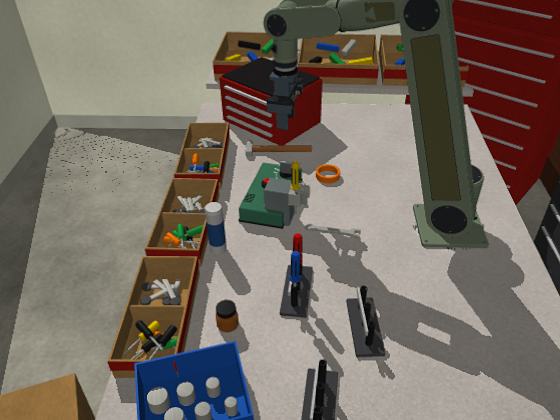

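```bash
python3 - <<'E'
from h import *
import pickle
a=cv2.imread("pics/w13.png")
cv2.imwrite("pics/w13z.png",cv2.resize(a[110:230,180:340],None,fx=4.5,fy=4.5,interpolation=cv2.INTER_CUBIC))
E
```

```text
(no output)
```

View pics/w13z.png

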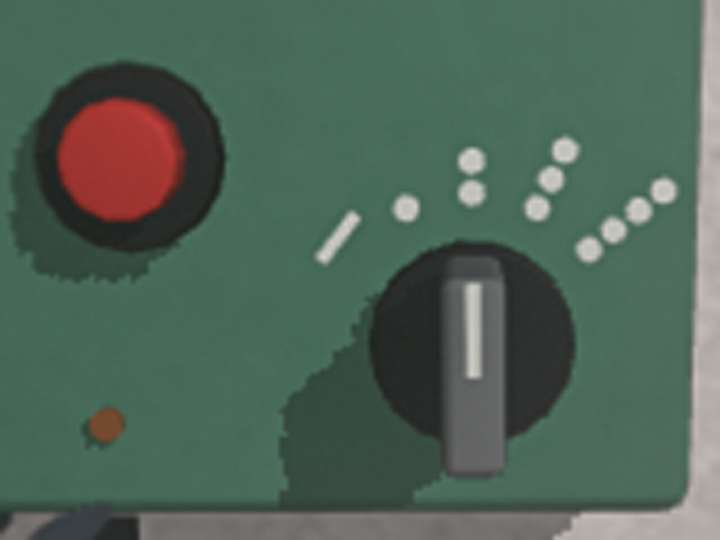

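```bash
python3 - <<'E'
from h import *
import pickle
p=pickle.load(open("pics/w13.pkl","rb"));z=lambda x,y:(180+x/4.5,110+y/4.5)
print("bar",onz(p,[z(474,375)],110),"ends",onz(p,[z(474,279),z(474,474)],110),"disc",onz(p,[z(473,340)],68),"but",onz(p,[z(120,160)],82))
w1=pickle.load(open("pics/w1.pkl","rb"))
X=tri([w1,p],[(200+253.5/3.3,60+444/3.3),z(474,376)]);print("bar tri",X)
q=onz(p,[z(474,474),z(474,279)],110);d=(q[1]-q[0]);print(np.degrees(np.arctan2(d[1],d[0])))
E
```

```text
bar [[ 540.2 -200.1  110. ]] ends [[ 560.2 -204.6  110. ]
 [ 518.9 -195.3  110. ]] disc [[ 540.4 -200.2   68. ]] but [[ 600.4 -132.3   82. ]]
bar tri (array([ 540.1, -200.2,  111.9]), [np.float64(0.19959014165007177), np.float64(0.19959014165007918)])
-12.678729350742058
```

drive_tool([
  [[0.0009,-0.0028,-0.01],[0,0,0]],
  [[0,0,-0.02],[0,0,0]],
  [[0,0,-0.025],[0,0,0]],
  [[0,0,-0.03],[0,0,0]],
  [[0,0,-0.03],[0,0,0]],
  [[0,0,-0.03],[0,0,0]],
  [[0,0,-0.02],[0,0,0]],
  [[0,0,-0.015],[0,0,0]],
  [[0,0,-0.006],[0,0,0]],
  [[0,0,0],[0,0,0]],
])

```text
time_s: 16.35
ee_pos: [539.3, -199.1, 77.9]
ee_rot: [179.7, 0.1, -102.6]
force: [-0.8, 0.4, 0.3]
gripper_width: 72.8
```

```bash
python3 snap.py wrist:w14
```

```text
16.35 [ 539.3 -199.1   77.9] [ 179.7    0.1 -102.6] [-21.5  25.1 100.3   0.1  54.8  81.1] [-0.8  0.4  0.3] 72.79792775999731 2.5374635948240405
```

View pics/w14.png

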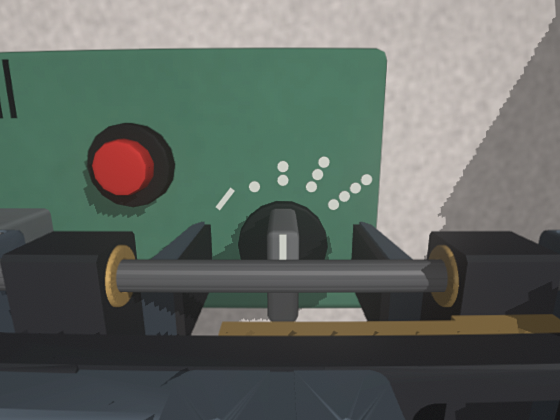

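The bar is centred between the jaws at column 283. I'll close on it gently.

drive_tool([
  [[0.0009,-0.001,-0.001],[0,0,0]],
  [[0,0,0],[0,0,0]],
  [[0,0,0],[0,0,0]],
  [[0,0,0],[0,0,0]],
  [[0,0,0],[0,0,0]],
  [[0,0,0],[0,0,0]],
  [[0,0,0],[0,0,0]],
  [[0,0,0],[0,0,0]],
  [[0,0,0],[0,0,0]],
  [[0,0,0],[0,0,0]],
], claw=0, force=25)

```text
time_s: 17.23
ee_pos: [541.6, -200.2, 79.0]
ee_rot: [180.0, 0.1, -102.7]
force: [0.1, 0.9, 0.8]
gripper_width: 14.1
```

drive_tool([
  [[0,0,0],[0,0,-0.055]],
  [[0,0,0],[0,0,-0.055]],
  [[0,0,0],[0,0,-0.055]],
  [[0,0,0],[0,0,-0.055]],
  [[0,0,0],[0,0,-0.055]],
  [[0,0,0],[0,0,-0.055]],
  [[0,0,0],[0,0,-0.055]],
  [[0,0,0],[0,0,-0.055]],
  [[0,0,0],[0,0,-0.015]],
  [[0,0,0],[0,0,0]],
])

```text
time_s: 18.07
ee_pos: [541.2, -201.0, 79.0]
ee_rot: [180.0, 0.0, -128.7]
force: [-2.1, -2.6, 1.1]
gripper_width: 13.7
```

drive_tool([
  [[0,0,0],[0,0,0]],
  [[0,0,0],[0,0,0]],
  [[0,0,0],[0,0,0]],
  [[0,0,0],[0,0,0]],
  [[0,0,0],[0,0,0]],
  [[0,0,0.02],[0,0,0]],
  [[0,0,0.03],[0,0,0]],
  [[0,0,0.03],[0,0,0]],
  [[0,0,0.03],[0,0,0]],
  [[0,0,0],[0,0,0]],
], claw=0.7)

```text
time_s: 18.9
ee_pos: [545.0, -201.6, 195.5]
ee_rot: [-179.3, 0.3, -128.7]
force: [0.1, -0.8, 1.2]
gripper_width: 63.7
```

```bash
python3 snap.py wrist:w15 side:s15
```

```text
18.9 [ 545.  -201.6  195.5] [-179.3    0.3 -128.7] [-21.5  19.2  91.1   0.1  69.  107.2] [ 0.1 -0.8  1.2] 63.70279403991716 4.92733049643558
```

View pics/w15.png

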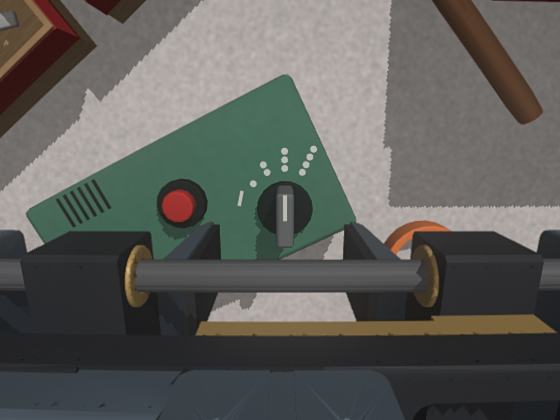

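The bar now points along the three-dot row (column 285), and its direction of about −38.7° matches 1.35 rad. Next is the button, with the fingers shut.

drive_tool([
  [[0.01,0.013,0],[0,0,0]],
  [[0.011,0.014,0],[0,0,0]],
  [[0.012,0.015,0],[0,0,0]],
  [[0.012,0.015,0],[0,0,0]],
  [[0.011,0.013,0],[0,0,0]],
  [[0,0,-0.02],[0,0,0]],
  [[0,0,-0.025],[0,0,0]],
  [[0,0,-0.025],[0,0,0]],
  [[0,0,-0.015],[0,0,0]],
  [[0,0,0],[0,0,0]],
], claw=0)

```text
time_s: 19.83
ee_pos: [593.7, -129.4, 98.4]
ee_rot: [179.4, -0.2, -128.7]
force: [-1.1, 0.2, -1.0]
gripper_width: 1.5
```

```bash
python3 snap.py wrist:w16 side:s16; python3 - <<'E'
from h import *
b=cv2.imread("pics/s16.png")[120:240,220:340]
a=cv2.imread("pics/w16.png")
cv2.imwrite("pics/z16.png",np.hstack([cv2.resize(a,(500,375)),cv2.resize(b,(300,375),interpolation=cv2.INTER_CUBIC)]))
E
```

```text
19.8333 [ 593.7 -129.4   98.4] [ 179.4   -0.2 -128.7] [-13.4  26.7  94.1   0.1  59.9 115.2] [-1.1  0.2 -1. ] 1.491585730867753 3.851895110436177
```

View pics/z16.png

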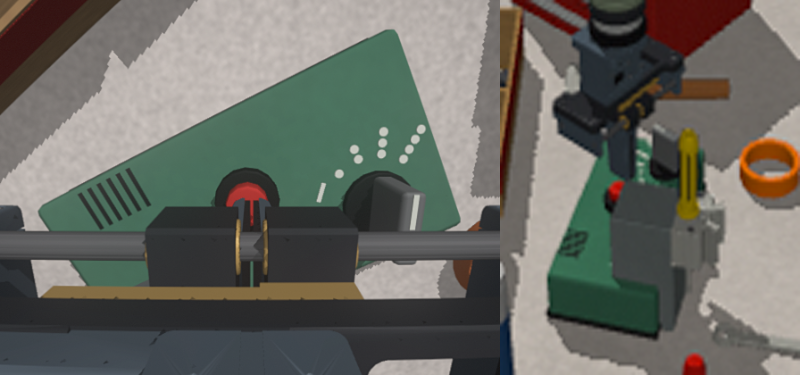

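drive_tool([
  [[0.003,-0.001,0],[0,0,0]],
  [[0.002,-0.0005,0],[0,0,0]],
  [[0,0,-0.004],[0,0,0]],
  [[0,0,-0.004],[0,0,0]],
  [[0,0,-0.003],[0,0,0]],
  [[0,0,0],[0,0,0]],
  [[0,0,0],[0,0,0]],
  [[0,0,0],[0,0,0]],
  [[0,0,0],[0,0,0]],
  [[0,0,0],[0,0,0]],
])

```text
time_s: 20.77
ee_pos: [602.6, -131.9, 93.1]
ee_rot: [180.0, 0.1, -128.7]
force: [-0.5, -0.6, 0.6]
gripper_width: 0.6
```

drive_tool([
  [[-0.0015,0,-0.003],[0,0,0]],
  [[0,0,-0.003],[0,0,0]],
  [[0,0,-0.003],[0,0,0]],
  [[0,0,-0.0025],[0,0,0]],
  [[0,0,-0.002],[0,0,0]],
  [[0,0,-0.002],[0,0,0]],
  [[0,0,-0.001],[0,0,0]],
  [[0,0,-0.001],[0,0,0]],
  [[0,0,0],[0,0,0]],
  [[0,0,0],[0,0,0]],
])

```text
time_s: 21.6
ee_pos: [600.8, -131.9, 76.3]
ee_rot: [180.0, 0.1, -128.7]
force: [-3.4, 0.8, 7.5]
gripper_width: 0.3
```

That reads 7.5 N at z = 76.3, so the button is at its bottom stop. I'll push slightly more, hold, then lift off.

drive_tool([
  [[0,0,-0.001],[0,0,0]],
  [[0,0,0],[0,0,0]],
  [[0,0,0],[0,0,0]],
  [[0,0,0],[0,0,0]],
  [[0,0,0.005],[0,0,0]],
  [[0,0,0.015],[0,0,0]],
  [[0,0,0.025],[0,0,0]],
  [[0,0,0.03],[0,0,0]],
  [[0,0,0.03],[0,0,0]],
  [[0,0,0.03],[0,0,0]],
])

```text
time_s: 22.43
ee_pos: [601.0, -131.9, 210.4]
ee_rot: [180.0, 0.1, -128.7]
force: [0.2, 0.4, 0.2]
gripper_width: 0.2
```

drive_tool([
  [[0,0,0.03],[0,0,0]],
  [[0,-0.01,0.03],[0,0,0]],
  [[0,-0.02,0.03],[0,0,0]],
  [[0,-0.02,0.02],[0,0,0]],
  [[0,-0.02,0],[0,0,0]],
  [[0,-0.01,0],[0,0,0]],
  [[0,0,0],[0,0,0]],
  [[0,0,0],[0,0,0]],
  [[0,0,0],[0,0,0]],
  [[0,0,0],[0,0,0]],
])

```text
time_s: 23.27
ee_pos: [600.9, -210.8, 318.6]
ee_rot: [179.9, 0.1, -128.7]
force: [0.6, -0.7, 0.7]
gripper_width: 0.5
```

```bash
python3 snap.py wrist:w17 side:s17 top:t17; python3 - <<'E'
from h import *
b=cv2.imread("pics/s17.png")[120:240,220:340]
a=cv2.imread("pics/w17.png")
cv2.imwrite("pics/z17.png",np.hstack([cv2.resize(a,(500,375)),cv2.resize(b,(300,375),interpolation=cv2.INTER_CUBIC)]))
E
```

```text
23.2667 [ 600.9 -210.8  318.6] [ 179.9    0.1 -128.7] [-20.4  21.9  69.4   0.1  88.7 108.3] [ 0.6 -0.7  0.7] 0.498377958366381 0.48262084663212695
```

View pics/z17.png

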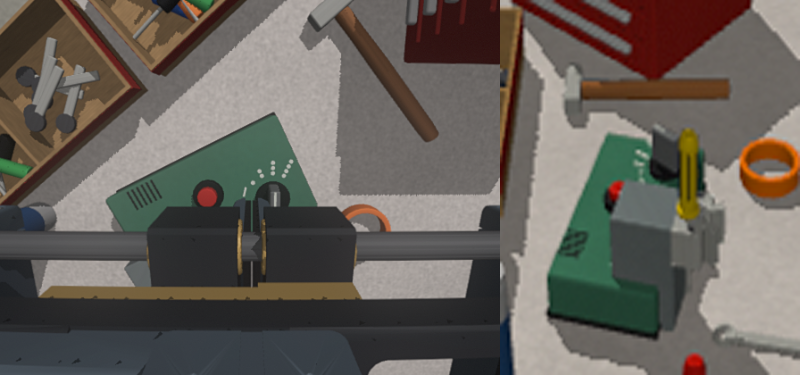

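View pics/t17.png

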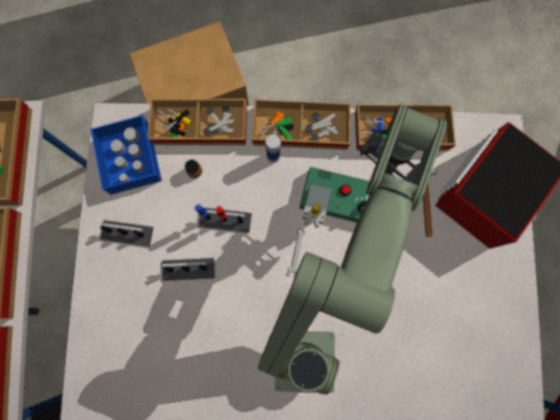

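The dial still points at three dots, the button is up, and yellow hangs upright in the fork. Red and blue are in the holder and nothing else has moved. The arm is clear, so I'll hand in.

```bash
python3 -c "
from workcell import env
print(env.job_done())"
```

```text
the job is handed in; nothing more can be done
None
```

The job is done and handed in at about 23 s of the 54 s allowed; the hand-in gives no verdict.

- **Screwdriver:** I drew the yellow one out of the loaded holder, straightened its lean and slid it into the fork from the front. I lowered it until contact showed (5.7 N) and let go. My last fix before release put it about 1 mm in front of the seat point and well under 1 mm off the slot's centre line. I did not re-measure after release, but the pictures show it upright with the collar on the fork.
- **Dial:** I turned it from two dots to three. After I let go, the bar's direction was about −38.7°, which matches 1.35 rad.
- **Start button:** I pressed it to its bottom stop (7.5 N, tool tip at 76.3 mm) and released it.

The last pictures show yellow hanging upright, the dial at three dots and the button up. Red and blue are in their tubes, the other items look unmoved, and the arm is clear of everything.

**Disagreement:** my first demagnetiser angle, taken from the fork edges alone (−14°), was 2–3 mm off the button and dial. The box edges gave −13°, which brought all the fixes to within about 2 mm, and I used that. No checks failed.

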